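Unload the bench bath onto the drying rack

ROBOT

A 6-joint arm with a two-finger parallel gripper is mounted at the origin on the work surface. World frame = base frame: x ahead of the robot, y to its left, z up, the work surface at z = 0. Lengths are in m, angles in degrees, forces in N, time in s.
With the tool pointing down it reaches from about 0.325 to 0.85 m from the base axis. Payload 15.5 kg.
Tool frame: the origin (TCP) lies midway between the tips of the shut fingers; the grasp point (between the pads) lies 19 mm behind it; z points along the fingers, y is the line along which they close (so a half turn about z gives the same grasp; the last joint's range is limited). The gripper opens to 91 mm and grips with 3 to 60 N. Pads are 32 mm wide; open, the fingers measure 118 mm over their backs; the gripper's body (76 mm by 178 mm) begins 60 mm behind the grasp point.
Start: joints at [-77.091, 28.281, 77.091, -0, 74.628, -5.472], TCP at [0.197, -0.593, 0.214] pointing down, gripper open.
Joint ranges: [-166.48, 166.48], [-47.26, 123.95], [12.59, 153.08], [-70.14, 250.14], [6.76, 159.57], [-176.63, 176.63]. Speed limits (degrees/s): [108.29, 108.29, 147.25, 172.46, 172.46, 172.46].

INTERFACE

Orientations are given as a 3x3 rotation matrix whose columns are the frame's x, y, z axes.
In Python, from bench import ctrl gives the robot as it stands. The module is installed in compiled form; this text tells all that it offers. Calls block until the motion is done:
- ctrl.goto(position, orientation): joint-space move of the TCP to a pose.
- ctrl.move_l(position, vel=0.15, ori=None, contact_N=None): straight line of the TCP; ori=None keeps the orientation; vel is the mean speed in m/s. With contact_N (N) it stops when the force on the tool has changed by that much, and returns True; else False.
- ctrl.movej(angles): joint-space move.
- ctrl.command_gripper(opening): opening from 0.0 (shut) to 1.0 (fully open); the grip force is fixed at half the most; returns when the fingers have stopped.
- ctrl.sleep(seconds).
- ctrl.ik(position, orientation): joint angles nearest the present ones, or None.
- ctrl.read_camera(name): name is "scene" or "top" or "wrist"; returns the picture (384x512x3 uint8, blue, green, red); there is no depth.
- ctrl.camera_params(name): a dict with "fx", "fy", "cx", "cy" (pixels), "pose" (4x4, takes a point from camera to world coordinates); the wrist camera has in their place "T_tool_cam" (4x4, takes a point from camera to tool coordinates, whose origin is the TCP and whose axes are the flange's). Camera axes: x right, y up, looking along -z (the intrinsics and any distortion apply to the point x, -y, -z); pixel columns grow to the right and rows downward; lengths in m; the calibration is good to about 2 mm. A picture is of the moment at which its call begins: read the wrist's pose just before it. camera_params takes no time and is no camera call.
A pose or a line that the arm cannot do raises ctrl.MotionError and nothing moves.
- ctrl.sign_off(): hands the job in; it is judged then, once.
Readings, each from a call of its own:
- ctrl.current_t(): time.
- ctrl.current_q(): joint angles.
- ctrl.current_dq(): joint speeds.
- ctrl.current_effort(): joint torques, N m.
- ctrl.current_tool_pos(): TCP position.
- ctrl.current_eef_rot(): TCP orientation.
- ctrl.current_contact_force(): force on the tool from outside, world axes, zero at the start.
- ctrl.current_wrist_torque(): the same for the moment, N m.
- ctrl.current_grip_width(): opening from 0.0 (shut) to 1.0 (fully open).
- ctrl.current_grasp_force(): force on a finger pad.
Only numpy, scipy, OpenCV 4.12 (cv2) and the standard library are available. Lean on these libraries where they do the work, as an engineer would, in place of code of your own. Each camera call takes 0.05 s, during which the arm holds its last target. There are 200 camera calls.

TASK

Unload the bench bath: first switch it off by pushing its toggle fully over, away from the robot, then lift the loose lid off and lay it flat, handle up, on the light grey rubber mat. Hang every cup that is in the bath by its wire bail on the drying rack, one to a hook, and put the lid back on the bath so that it sits fully home. Leave the wash bottles and the jar where they are.

Things in the scene. Friction and masses are not known exactly. Their poses are not given: they have to be found in the camera images.
- bath: dark open-topped bath housing, fixed, 266 mm (x) by 126 mm (y) by 140 mm tall, walls and floor 8 mm (inside 250 by 110 mm, inner floor 8 mm above the bench); on its +y side a control pod 130 mm (x) by 74 mm (y) by 70 mm tall carries the toggle. Origin: centre of the underside of the bath proper, x along its length, z up.
- lid: loose steel lid, 270 (x) by 130 mm, 350 g; under its 6 mm plate a plug 240 by 100 by 8 mm drops into the bath with 5 mm play all round. On top a black bar handle 80 mm (x) by 16 mm (y), from 14 to 52 mm above the origin. Origin: centre of the plug's underside, z up. Fully home the origin is 132 mm above the bench, on the mat 3 mm. Fits either way round
- lid_grip (a point): middle of the lid's handle, 36 mm above the lid's origin; axes as the lid
- mat: light grey rubber mat 280 (x) by 150 (y) by 3 mm, fixed to the bench between bath and rack; origin: centre of its underside
- cup1: steel cup with rigid wire bail, 120 g, origin: centre of foot, z up. Bowl 52 mm wide, 32 tall. Bail: 6 mm wire in the y-z plane, legs at y=+-28.5, straight top bar along y, underside 78 mm above foot; the loop under it is open 46 mm high, 51 wide. On the bar a black grip 14 (x) by 24 (y) mm, 82 to 116 mm above foot, to pinch across its 14 mm. Starts upright in the bath; may be absent
- cup2: a cup just like cup1
- cup3: a cup just like cup1
- cup1_bail (a point): middle of the underside of cup1's bail bar, 78 mm above its foot; y along the bar
- cup2_bail (a point): middle of the underside of cup2's bail bar, 78 mm above its foot; y along the bar
- cup3_bail (a point): middle of the underside of cup3's bail bar, 78 mm above its foot; y along the bar
- rack: drying rack, fixed: white base plate 150 (x) by 290 (y) by 8 mm, two 14 mm posts at x=45, y=+-130 mm, and a 10 mm crossbar between them, centre 146 mm up, from which three 8 mm hook rods run level to the rack's -x side (towards the robot). Nothing rises above 163 mm. Origin: on the bench, below the middle hook; z up
- hook1 (a point): seat of the rack's hook at its +y end: a point on top of the rod, 150 mm above the bench; axes as the rack. The rod is straight and level from 36 mm before it (-x), where its tip turns up by 13 mm (top of tip 163 mm above the bench), to the crossbar 41 mm behind it (+x). Hooks are 85 mm apart.
- hook2 (a point): seat of the middle hook: a point on top of the rod, 150 mm above the bench; axes as the rack. The rod is straight and level from 36 mm before it (-x), where its tip turns up by 13 mm (top of tip 163 mm above the bench), to the crossbar 41 mm behind it (+x). Hooks are 85 mm apart.
- hook3 (a point): seat of the hook at the rack's -y end: a point on top of the rod, 150 mm above the bench; axes as the rack. The rod is straight and level from 36 mm before it (-x), where its tip turns up by 13 mm (top of tip 163 mm above the bench), to the crossbar 41 mm behind it (+x). Hooks are 85 mm apart.
- switch (a joint): toggle of the bath, rad: 0 leans to the bath's -x (on), 1.0 fully over to the bath's +x, away from the robot (off); light friction, stays where left; it may start a little off 0
- switch_tip (a point): centre of the 26 mm ball at the tip of the toggle, a rod 60 mm long swinging in the bath's x-z plane about a pivot 92 mm above the bench; ball about 145 mm above the bench at either end
- washbottle1: white wash bottle, 66 mm across, 219 mm tall with its bent spout; bystander. Origin: centre of its foot
- washbottle2: a second wash bottle, same size; bystander
- jar: amber glass jar, 56 mm across, 75 mm tall; bystander. Origin: centre of its foot

How it is judged (in metres and radians):
On the way, in this order (a step that is already met when the one before it is completed fails the run):
1. the bath's toggle is fully over (off) (value of joint switch above 0.85 rad), for 0.2 s.
2. the lid lies flat, handle up, on the mat (horizontal distance between lid and mat below 0.06 m and height (world z) of lid below 0.012 m and angle between lid's own z axis and vertical below 0.1 rad and linear speed of lid below 0.05 m/s), for 0.2 s.
At the end, for the whole second after the job is handed in: every cup present hangs at rest on a hook by its bail (bail within 40 mm of a hook seat, cup within 0.6 rad of upright, borne by the rack); the lid is home on the bath (4 mm in height, 12 mm sideways, level, at rest); the toggle is past 0.85 rad ((distance between cup1_bail and hook1 below 0.04 m or distance between cup1_bail and hook2 below 0.04 m or distance between cup1_bail and hook3 below 0.04 m) and angle between each of cup1, cup2, cup3's own z axis and vertical below 0.6 rad and contact force between each of cup1, cup2, cup3 and rack above 0.3 N and linear speed of each of cup1, cup2, cup3 below 0.08 m/s and (distance between cup2_bail and hook1 below 0.04 m or distance between cup2_bail and hook2 below 0.04 m or distance between cup2_bail and hook3 below 0.04 m) and (distance between cup3_bail and hook1 below 0.04 m or distance between cup3_bail and hook2 below 0.04 m or distance between cup3_bail and hook3 below 0.04 m) and z of lid in the frame of bath between 0.128 and 0.136 m and horizontal distance between lid and bath below 0.012 m and angle between lid's own z axis and vertical below 0.04 rad and linear speed of lid below 0.03 m/s and value of joint switch above 0.85 rad); the robot touches nothing.
It fails at once if the washbottle1 is moved more than 4 cm or tipped (distance of washbottle1 from where it was at the start of the episode above 0.04 m or angle between washbottle1's own z axis and vertical above 0.5 rad).
It fails at once if the washbottle2 is moved more than 4 cm or tipped (distance of washbottle2 from where it was at the start of the episode above 0.04 m or angle between washbottle2's own z axis and vertical above 0.5 rad).
It fails at once if the jar is moved more than 4 cm or tipped (distance of jar from where it was at the start of the episode above 0.04 m or angle between jar's own z axis and vertical above 0.5 rad).
Of cup1, cup2, cup3 only 2 to 3 are there at a start; the rules pass over those that are not, and their reading is None.
At some moment in a run one of lid may be knocked a few centimetres aside while the robot is not near it.
It also fails if it takes over 210 s, if anything falls off the work surface, if the arm or the gripper's body presses on something with over 40 N, if the wrist force passes 120 N, or if a joint passes its speed limit or range.

## Working session

There is one attempt and no reset: what is moved stays moved. The work goes in short steps, each a Python script; the robot and the scene stay as the last script left them, time stands still between calls to the robot, and variables do not carry over. Pictures are saved under pics/ and viewed, at most 14 in all, crops included, and the job is handed in when it is done.

```bash
mkdir -p pics; cat > h.py <<'E'
import numpy as np, cv2
from bench import ctrl
def snap(cam,name):
    im=ctrl.read_camera(cam); cv2.imwrite(f'pics/{name}.png',im); return im
def campose(cam):
    p=ctrl.camera_params(cam)
    if 'pose' in p: return p,np.array(p['pose'])
    T=np.eye(4); T[:3,:3]=ctrl.current_eef_rot(); T[:3,3]=ctrl.current_tool_pos()
    return p,T@np.array(p['T_tool_cam'])
def ray2z(cam,uv,z,P=None):
    p,T=P or campose(cam)
    d=np.array([(uv[0]-p['cx'])/p['fx'],-(uv[1]-p['cy'])/p['fy'],-1.0])
    d=T[:3,:3]@d; o=T[:3,3]
    return o+d*(z-o[2])/d[2]
def down(yaw):  # tool y axis (closing line) at angle yaw deg from world x
    a=np.radians(yaw); y=np.array([np.cos(a),np.sin(a),0]); z=np.array([0,0,-1.])
    return np.column_stack([np.cross(y,z),y,z])
E
python3 - <<'E'
from h import *
a=snap('top','top0'); b=snap('scene','scene0')
for c in('top','scene','wrist'): print(c,ctrl.camera_params(c))
print(ctrl.current_eef_rot())
E
```

```text
top {'fx': 456.362407619084, 'fy': 456.362407619084, 'cx': 253.8972657672551, 'cy': 189.97314621216773, 'pose': array([[-0.00761779,  0.98406937, -0.17762161,  0.36186175],
       [-0.99989015, -0.00523761,  0.01386533,  0.0122058 ],
       [ 0.01271414,  0.17770772,  0.98400118,  1.52260613],
       [ 0.        ,  0.        ,  0.        ,  1.        ]])}
scene {'fx': 354.7633145981636, 'fy': 354.7633145981636, 'cx': 252.4288386103937, 'cy': 192.1540299943472, 'pose': array([[-0.26244928, -0.84617395,  0.46379954,  1.00533906],
       [ 0.96491274, -0.22615951,  0.13339894,  0.1224637 ],
       [-0.00798603,  0.48253654,  0.87583943,  0.93208999],
       [ 0.        ,  0.        ,  0.        ,  1.        ]])}
wrist {'fx': 270.9195395175316, 'fy': 270.9195395175316, 'cx': 252.69727902593817, 'cy': 194.17083864756623, 'T_tool_cam': array([[-3.20487300e-04,  9.64113093e-01,  2.65491697e-01,
         7.42868841e-02],
       [ 9.99999807e-01,  1.67524017e-04,  5.98795150e-04,
         1.26636913e-04],
       [ 5.32830008e-04,  2.65491837e-01, -9.64112960e-01,
        -1.71586572e-01],
       [ 0.00000000e+00,  0.00000000e+00,  0.00000000e+00,
         1.00000000e+00]])}
[[ 9.48962006e-01  3.15390315e-01 -2.43212961e-04]
 [ 3.15390393e-01 -9.48961423e-01  1.05749186e-03]
 [ 1.02722975e-04 -1.08022663e-03 -9.99999411e-01]]
```

View pics/top0.png

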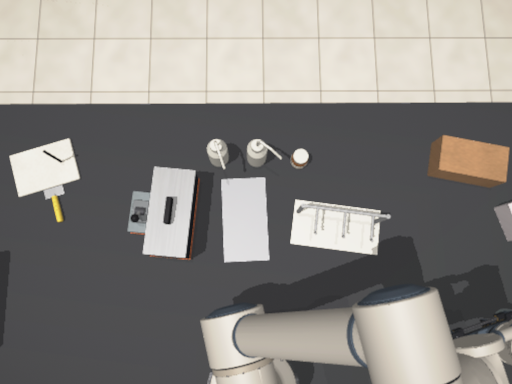

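View pics/scene0.png

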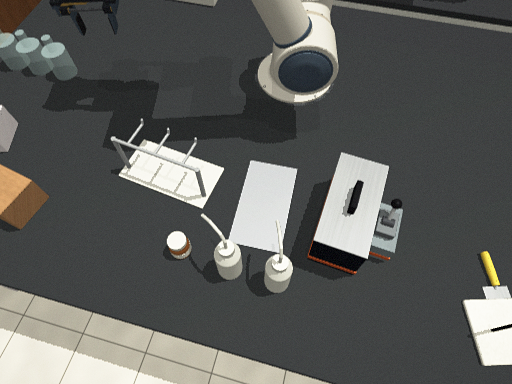

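The top view shows the bath (lid ~171,212; pod and toggle ball ~135,217), mat (~245,220), rack (~336,227), bottles (~218,152 and ~257,152) and jar (~300,158). I'll enlarge the parts that matter.

```bash
python3 - <<'E'
import cv2
import numpy as np
im=cv2.imread('pics/top0.png')
a=cv2.resize(im[155:275,120:280],None,fx=5,fy=5,interpolation=cv2.INTER_CUBIC)[:600,:800]
b=cv2.resize(im[190:265,280:400],None,fx=6.5,fy=6.5,interpolation=cv2.INTER_CUBIC)
cv2.imwrite('pics/c1.png',a);cv2.imwrite('pics/c2.png',b)
E
```

```text
(no output)
```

View pics/c1.png

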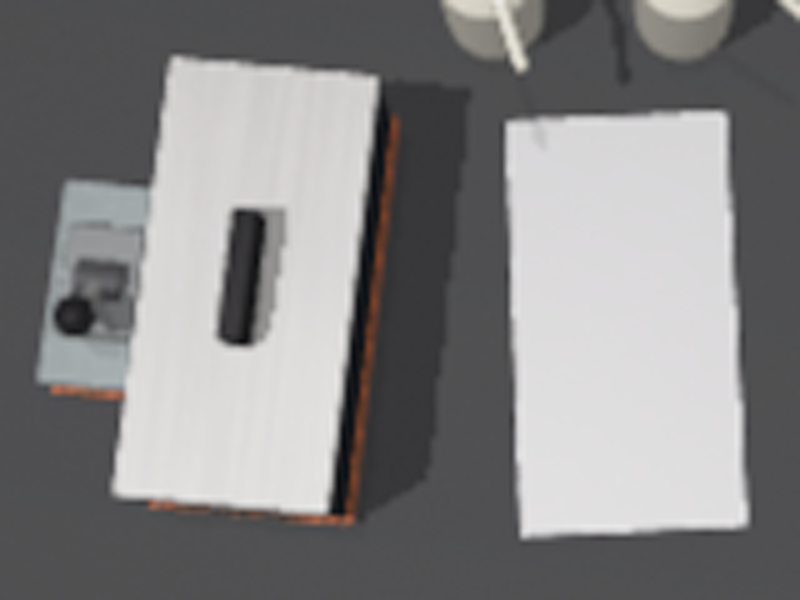

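View pics/c2.png

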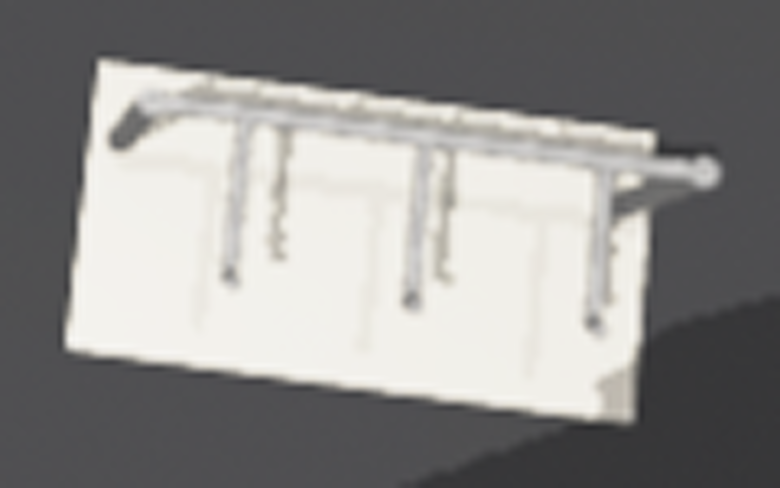

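Crop c1: lid corners (175,57),(380,77),(330,515),(113,495), toggle ball (73,315), mat corners (505,120),(727,112),(748,525),(521,537). Crop c2: base plate corners (98,60),(655,130),(633,423),(66,350); hook tips at (230,280),(410,302),(593,325).

```bash
python3 - <<'E'
from h import *
P=campose('top')
def c1(u,v,z): return ray2z('top',((u+.5)/5-.5+120,(v+.5)/5-.5+155),z,P)[:2]
def c2(u,v,z): return ray2z('top',((u+.5)/6.5-.5+280,(v+.5)/6.5-.5+190),z,P)[:2]
def rect(n,f,pts,z):
    q=np.array([f(u,v,z) for u,v in pts]); c=q.mean(0)
    s=[np.linalg.norm(q[i]-q[(i+1)%4]) for i in range(4)]
    e=(q[0]+q[1]-q[2]-q[3]) ; print(n,c.round(4),'sides',np.round(s,3),'yaw of x axis',np.degrees(np.arctan2(e[1],e[0])).round(2)); return c
rect('lid',c1,[(175,57),(380,77),(330,515),(113,495)],.146)
rect('mat',c1,[(505,120),(727,112),(748,525),(521,537)],.003)
rect('rackbase',c2,[(98,60),(655,130),(633,423),(66,350)],.008)
h=np.array([c1(248,210,.184),c1(232,345,.184)]);print('handle',h.mean(0),np.linalg.norm(h[0]-h[1]))
print('ball',c1(73,315,.145))
print('bathfoot',[c1(*p,.005).round(4) for p in[(398,115),(354,524)]])
print('podtop',[c1(*p,.07).round(4) for p in[(65,180),(37,382)]])
for t in[(230,282),(410,304),(593,327)]: print('tip',c2(*t,.16))
for t in[(243,120),(423,143),(602,168)]: print('root',c2(*t,.150))
for n,uv in(('wb1',(218,163)),('wb2',(257,165)),('jar',(300,165))): print(n,ray2z('top',uv,0,P)[:2])
for p in ([.36,.26,.2],[.35,.3,.2],[.5,.3,.35],[.5,-.33,.2]):
  for y in (-10,90,0): print(p,y,np.round(q,0) if (q:=ctrl.ik(p,down(y))) is not None else None)
E
```

```text
lid [0.5468 0.249 ] sides [0.127 0.269 0.13  0.269] yaw of x axis -5.8
mat [0.5389 0.0225] sides [0.151 0.278 0.15  0.28 ] yaw of x axis 2.31
rackbase [ 0.5104 -0.2798] sides [0.29  0.151 0.29  0.151] yaw of x axis -7.54
handle [0.54472516 0.2483952 ] 0.08059919930151263
ball [0.52755499 0.35548247]
bathfoot [array([0.6794, 0.176 ]), array([0.4053, 0.2011])]
podtop [array([0.6241, 0.3827]), array([0.494 , 0.3953])]
tip [ 0.47630112 -0.18851326]
tip [ 0.46565953 -0.27105937]
tip [ 0.45456272 -0.35487333]
root [ 0.55279873 -0.19845807]
root [ 0.54146066 -0.28240499]
root [ 0.52919961 -0.36572976]
wb1 [0.73120024 0.11294648]
wb2 [ 0.72355896 -0.02053797]
jar [ 0.72288106 -0.16800938]
[0.36, 0.26, 0.2] -10 [ 28.  15. 102.  -0.  63.  38.]
[0.36, 0.26, 0.2] 90 [ 28.  15. 102.  -0.  63. -62.]
[0.36, 0.26, 0.2] 0 [ 28.  15. 102.  -0.  63.  28.]
[0.35, 0.3, 0.2] -10 [ 33.  16. 100.  -0.  63.  43.]
[0.35, 0.3, 0.2] 90 [ 33.  16. 100.  -0.  63. -57.]
[0.35, 0.3, 0.2] 0 [ 33.  16. 100.  -0.  63.  33.]
[0.5, 0.3, 0.35] -10 [25. 19. 71. -0. 90. 35.]
[0.5, 0.3, 0.35] 90 [ 25.  19.  71.  -0.  90. -65.]
[0.5, 0.3, 0.35] 0 [25. 19. 71. -0. 90. 25.]
[0.5, -0.33, 0.2] -10 [-39.  27.  82.  -0.  71. -29.]
[0.5, -0.33, 0.2] 90 [ -39.   27.   82.   -0.   71. -129.]
[0.5, -0.33, 0.2] 0 [-39.  27.  82.  -0.  71. -39.]
```

Everything is consistent: toggle at bath x≈−29 mm, y≈+102 mm, and side lengths within 3 mm of the given sizes. Switch first.

```bash
cat >> h.py <<'E'
BY=-5.5; BC=np.array([.547,.251])
def fr(c,yaw,x,y,z):
    a=np.radians(yaw); return [c[0]+x*np.cos(a)-y*np.sin(a), c[1]+x*np.sin(a)+y*np.cos(a), z]
def bath(x,y,z): return fr(BC,BY,x,y,z)
E
python3 - <<'E'
from h import *
R=down(90+BY)
ctrl.move_l([.2,-.55,.42],.25); ctrl.command_gripper(0)
ctrl.goto([.45,.0,.42],R)
ctrl.goto(bath(-.10,.1,.30),R)
ctrl.move_l(bath(-.10,.1,.138),.15)
print(ctrl.move_l(bath(.004,.1,.138),.06,contact_N=15), ctrl.current_tool_pos(), bath(.004,.1,.138), ctrl.current_contact_force())
ctrl.move_l(bath(-.06,.1,.138),.15)
ctrl.move_l(bath(-.06,.1,.35),.2)
ctrl.goto(bath(-.12,0,.38),R); ctrl.command_gripper(.6)
np.save('P.npy',campose('wrist')[1]); a=snap('wrist','w1'); b=snap('top','t1')
cv2.imwrite('pics/m1.png',np.hstack([cv2.resize(a,(400,300)),cv2.resize(b[155:275,120:280],(400,300))]))
print(ctrl.current_t())
E
```

```text
True [0.55507826 0.35047169 0.13716251] [np.float64(0.5605661600454911), np.float64(0.350156236826637), 0.138] [-4.74531259  1.49726721  3.93826489]
12.1417
```

View pics/m1.png

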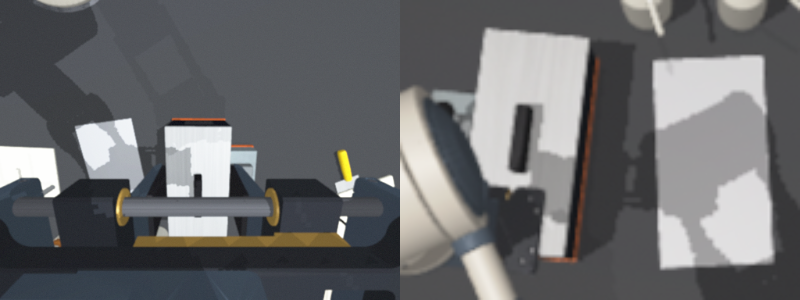

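The wrist/top composite shows the lid still home; the arm hides the toggle. Moving aside to check both.

```bash
python3 - <<'E'
from h import *
ctrl.goto([.40,-.08,.40],down(85))
b=snap('top','t2')
cv2.imwrite('pics/c3.png',cv2.resize(b[155:275,120:280],None,fx=5,fy=5,interpolation=cv2.INTER_CUBIC))
E
```

```text
(no output)
```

View pics/c3.png

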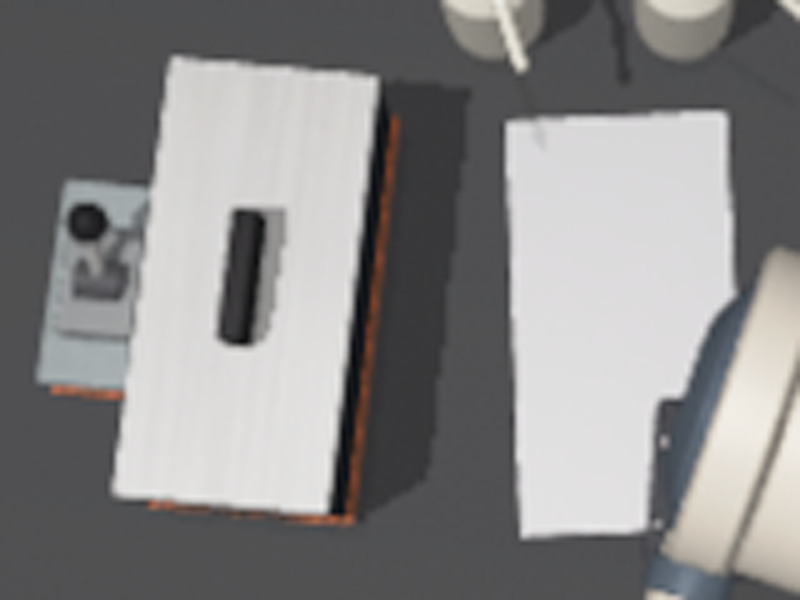

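Ball now at (87,221), a shift of 57 mm: fully over. Lid unmoved (corner (175,57)). Now the lid.

```bash
python3 - <<'E'
from h import *
R=down(84.3); L=[.546,.249]
ctrl.command_gripper(.6)
ctrl.goto([*L,.34],R); ctrl.move_l([*L,.19],.2)
print(ctrl.move_l([*L,.151],.05,contact_N=10))
ctrl.command_gripper(0)
print(ctrl.current_grip_width(),ctrl.current_grasp_force(),ctrl.current_tool_pos())
ctrl.move_l([*L,.19],.06); ctrl.move_l([*L,.30],.2)
print(ctrl.current_grip_width(),ctrl.current_contact_force())
M=[.528,.022]; Rm=down(92)
ctrl.goto([*M,.30],Rm); ctrl.move_l([*M,.06],.2)
print(ctrl.move_l([*M,.018],.04,contact_N=6),ctrl.current_tool_pos(),ctrl.current_t())
ctrl.sleep(.2); ctrl.command_gripper(.4); ctrl.move_l([*M,.10],.15); ctrl.move_l([*M,.36],.3)
# look into bath, camera on +x side of bath? camera sits on tool +x
Rv=down(84.5)
ctrl.goto(bath(-.06,-.03,.42),Rv)
np.save('P.npy',campose('wrist')[1]); a=snap('wrist','w2')
ctrl.goto([.40,-.08,.40],down(85))
b=snap('top','t3')
cv2.imwrite('pics/c4.png',np.vstack([cv2.resize(b[155:275,120:280],(800,600),interpolation=cv2.INTER_CUBIC)]))
print(ctrl.current_t())
E
```

```text
False
0.1733118602938154 30.000149309635162 [0.54603497 0.24916361 0.15105796]
0.17218091432469276 [ 0.41060779 -0.17794407 -3.90771609]
True [0.52770953 0.02202271 0.0216321 ] 22.2167
26.8167
```

View pics/c4.png

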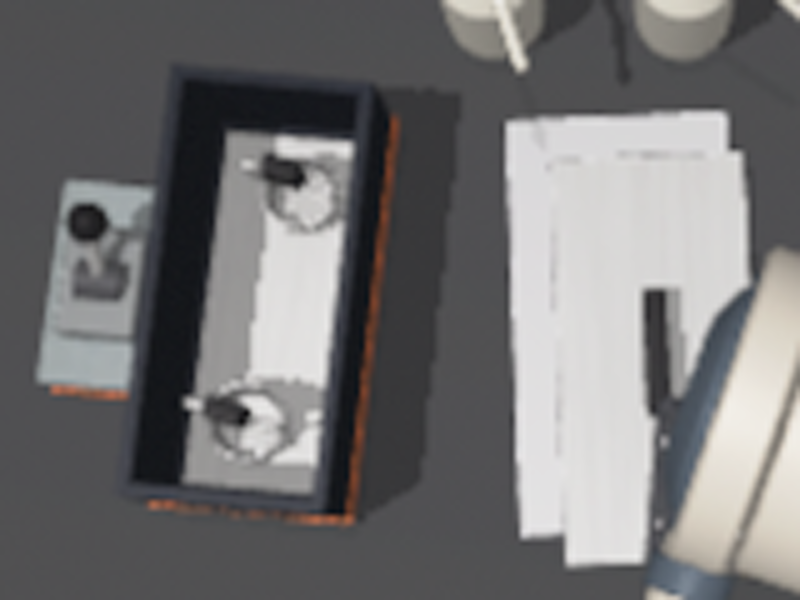

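Top view: bath open with two cups, grips at about (285,170) and (228,408). The lid on the mat looks shifted a few cm to −y (knocked), but flat. Look at the wrist picture for bail direction.

```bash
python3 - <<'E'
from h import *
a=cv2.imread('pics/w2.png'); T=np.load('P.npy'); p=ctrl.camera_params('wrist')
def proj(X):
    q=np.linalg.inv(T)@np.r_[X,1]; return np.array([p['cx']+p['fx']*q[0]/-q[2], p['cy']-p['fy']*q[1]/-q[2]])
pts=np.array([proj(bath(x,y,.14)) for x in(-.133,.133) for y in(-.063,.063)]);print(pts)
u0,v0=np.floor(pts.min(0)-12).clip(0).astype(int);u1,v1=np.ceil(pts.max(0)+12).clip(0,[512,384]).astype(int)
s=min(800/(u1-u0),600/(v1-v0)); print(u0,v0,s)
c=cv2.resize(a[v0:v1,u0:u1],None,fx=s,fy=s,interpolation=cv2.INTER_CUBIC)[:600,:800]; cv2.imwrite('pics/w2c.png',c)
E
```

```text
[[233.00757645 121.69289661]
 [311.44583934 121.6884146 ]
 [235.71883439 269.53279905]
 [303.38649148 269.57909081]]
221 109 3.468208092485549
```

View pics/w2c.png

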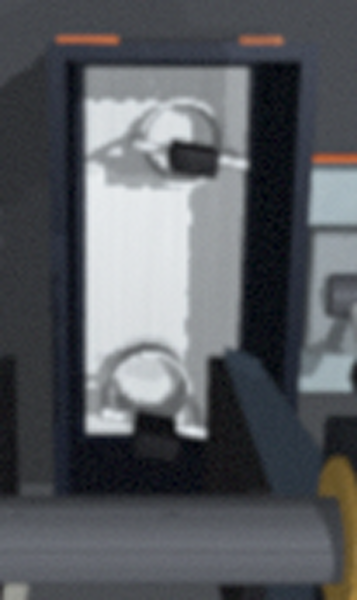

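The cups' bars run roughly along bath y: cup near the robot has its grip at crop (193,160), bar ends (245,163) and ~(110,150); the far one has its grip at (157,432), bowl centre (147,378).

```bash
python3 - <<'E'
from h import *
P=campose('top'); p=ctrl.camera_params('wrist'); W=(p,np.load('P.npy'))
def c1(u,v,z): return ray2z('top',((u+.5)/5-.5+120,(v+.5)/5-.5+155),z,P)[:2]
def w(u,v,z): return ray2z('wrist',(221+u/3.468,109+v/3.468),z,W)[:2]
print('rim',np.mean([c1(*q,.14) for q in[(172,66),(377,80),(322,510),(126,493)]],0))
for n,q in dict(
 Bgrip_t=c1(228,408,.118),Bgrip_w=w(193,158,.118),Bend_t=c1(193,403,.089),Bend_w=w(245,163,.089),Bend2_w=w(110,150,.089),Bbowl_t=c1(250,422,.04),Bbowl_w=w(177,137,.04),
 Agrip_t=c1(285,170,.118),Agrip_w=w(157,425,.118),Aend_t=c1(247,163,.089),Abowl_t=c1(304,192,.04),Abowl_w=w(147,378,.04),
 lidhandle=c1(656,350,.055)).items(): print(n,q.round(4))
E
```

```text
rim [0.5467172  0.25020287]
Bgrip_t [0.4729 0.2653]
Bgrip_w [0.4706 0.2686]
Bend_t [0.4785 0.2925]
Bend_w [0.4795 0.2982]
Bend2_w [0.4658 0.2273]
Bbowl_t [0.47   0.2649]
Bbowl_w [0.4674 0.2661]
Agrip_t [0.621  0.2338]
Agrip_w [0.6123 0.2388]
Aend_t [0.6311 0.2626]
Abowl_t [0.6207 0.2333]
Abowl_w [0.6137 0.2361]
lidhandle [0.5134 0.0024]
```

```bash
cat >> h.py <<'E'
RY=-7.5; HK={1:(.512,-.193),2:(.501,-.277),3:(.490,-.361)}
def pick(c,yaw):
    R=down(yaw); ctrl.command_gripper(.5)
    ctrl.goto([*c,.36],R); ctrl.move_l([*c,.14],.2)
    hit=ctrl.move_l([*c,.091],.06,contact_N=8)
    ctrl.command_gripper(0)
    print('pick',hit,ctrl.current_tool_pos().round(4),'width mm',ctrl.current_grip_width()*91,ctrl.current_grasp_force())
    ctrl.move_l([*c,.12],.06); ctrl.move_l([*c,.36],.25)
    print('held',ctrl.current_grip_width()*91,ctrl.current_contact_force().round(2))
def prehang(k):
    ctrl.goto(fr(HK[k],RY,-.085,0,.36),down(RY)); ctrl.move_l(fr(HK[k],RY,-.085,0,.181),.2)
def hang(k):
    print('in',ctrl.move_l(fr(HK[k],RY,0,0,.181),.08,contact_N=6))
    print('down',ctrl.move_l(fr(HK[k],RY,0,0,.155),.04,contact_N=4),ctrl.current_tool_pos().round(4))
def release():
    p=ctrl.current_tool_pos(); ctrl.command_gripper(.33)
    ctrl.move_l([p[0],p[1],p[2]+.06],.1); ctrl.move_l([p[0],p[1],.36],.25)
E
python3 - <<'E'
from h import *
pick((.4715,.266),-13)
prehang(3)
b=snap('scene','s1'); print(ctrl.current_t())
cv2.imwrite('pics/s1c.png',cv2.resize(b[100:220,90:250],(800,600),interpolation=cv2.INTER_CUBIC))
E
```

```text
pick False [0.4715 0.266  0.0911] width mm 13.897472611449524 30.00040501356125
held 13.562559808448885 [-0.6   0.12 -1.46]
37.225
```

View pics/s1c.png

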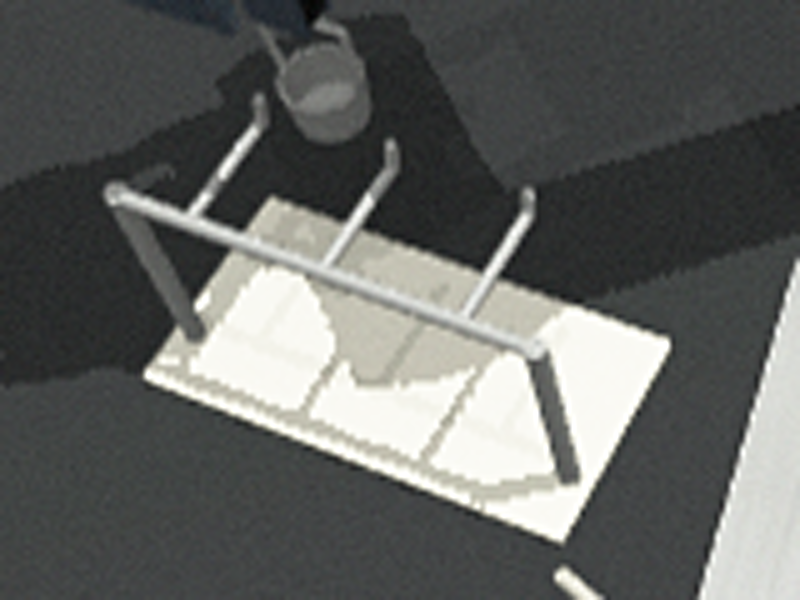

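The cup hangs upright in the fingers, bail across, in front of hook 3 (tip at crop (260,100); cup rim centre (325,65)). Check projected positions against the picture, then hang.

```bash
python3 - <<'E'
from h import *
p,T=campose('scene')
def proj(X):
    q=np.linalg.inv(T)@np.r_[X,1]; u=np.array([p['cx']+p['fx']*q[0]/-q[2], p['cy']-p['fy']*q[1]/-q[2]]); return ((u-[90,100])*5).round(0)
for k in HK: print(k,'tip',proj(fr(HK[k],RY,-.036,0,.161)),'root',proj(fr(HK[k],RY,.041,0,.150)))
c=fr(HK[3],RY,-.085,0,.176)
for y in(-.0285,.0285): print('leg foot',proj(fr(HK[3],RY,-.085,y,.176-.046)))
print('rim centre',proj(fr(HK[3],RY,-.085,0,.176-.046)))
E
```

```text
1 tip [527. 192.] root [463. 313.]
2 tip [390. 145.] root [324. 263.]
3 tip [257. 100.] root [189. 214.]
leg foot [274.  61.]
leg foot [358.  89.]
rim centre [316.  75.]
```

Tips match to ~1 mm. Hang it and fetch the next.

```bash
python3 - <<'E'
from h import *
hang(3); release()
pick((.619,.2345),-19)
prehang(1)
b=snap('scene','s2'); print(ctrl.current_t())
cv2.imwrite('pics/s2c.png',cv2.resize(b[100:220,90:250],(800,600),interpolation=cv2.INTER_CUBIC))
E
```

```text
in False
down True [ 0.4896 -0.3607  0.1544]
pick False [0.6189 0.2344 0.0909] width mm 13.887566431930749 29.99944031238556
held 13.65406711989454 [ 0.82 -0.02 -1.06]
50.975
```

View pics/s2c.png

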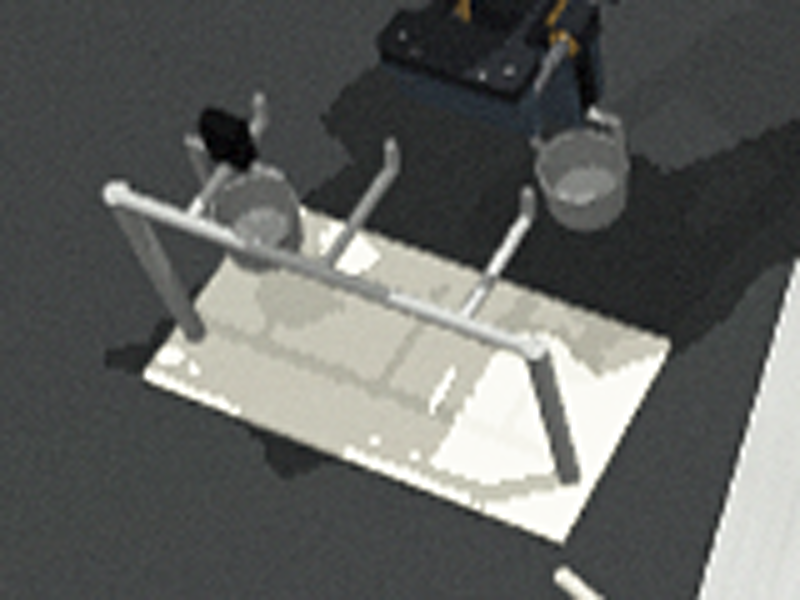

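First cup hangs on hook 3; the second is upright in front of hook 1. Hang it, then look for the lid with the arm clear.

```bash
python3 - <<'E'
from h import *
hang(1); release()
ctrl.goto([.33,-.30,.45],down(0))
b=snap('top','t4'); print(ctrl.current_t())
cv2.imwrite('pics/c5.png',cv2.resize(b[155:275,120:280],(800,600),interpolation=cv2.INTER_CUBIC))
s=snap('scene','s3'); 
E
```

```text
in False
down True [ 0.5116 -0.1928  0.154 ]
55.7917
```

View pics/c5.png

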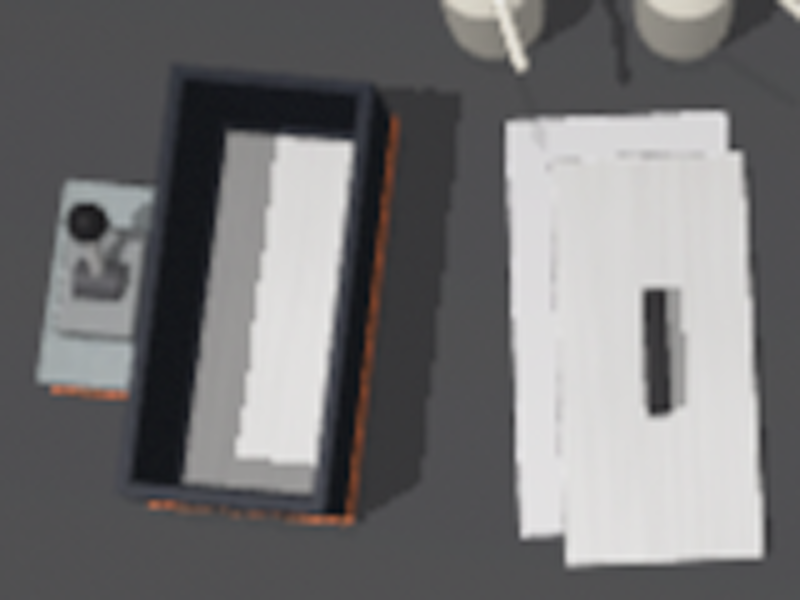

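Bath empty; lid corners at (548,160),(743,152),(764,556),(567,566), handle centre ~(657,350). Measure and replace it.

```bash
python3 - <<'E'
from h import *
P=campose('top')
def c1(u,v,z): return ray2z('top',((u+.5)/5-.5+120,(v+.5)/5-.5+155),z,P)[:2]
q=np.array([c1(*t,.017) for t in[(548,160),(743,152),(764,556),(567,566)]]);c=q.mean(0);e=q[0]+q[1]-q[2]-q[3];yaw=np.degrees(np.arctan2(e[1],e[0]))
h=np.array([c1(655,290,.055),c1(661,413,.055)])
print(c,yaw,[np.linalg.norm(q[i]-q[i-1]).round(3) for i in range(4)],h.mean(0),np.linalg.norm(h[0]-h[1]))
L=c*.5+h.mean(0)*.5
if np.linalg.norm(c-h.mean(0))>.006: raise SystemExit('check')
ctrl.command_gripper(.6)
ctrl.goto([*L,.30],down(90+yaw)); ctrl.move_l([*L,.06],.25)
print(ctrl.move_l([*L,.022],.05,contact_N=8)); ctrl.command_gripper(0)
z0=ctrl.current_tool_pos()[2]; print(z0,ctrl.current_grip_width()*91,ctrl.current_grasp_force())
ctrl.move_l([*L,.06],.06); ctrl.move_l([*L,.30],.25)
B=[.5465,.2495]; Rb=down(84.4)
ctrl.goto([*B,.30],Rb); ctrl.move_l([*B,.18],.15)
print('expect home z',z0+.129, ctrl.move_l([*B,z0+.127],.03,contact_N=6),ctrl.current_tool_pos(),ctrl.current_contact_force())
b=snap('scene','s4'); print(ctrl.current_t())
E
```

```text
[0.51381064 0.0025202 ] 2.4574454206004734 [np.float64(0.269), np.float64(0.131), np.float64(0.268), np.float64(0.128)] [0.51261515 0.00110055] 0.07957387462856638
False
0.02205249408353959 15.561339574036989 29.998008906841278
expect home z 0.1510524940835396 True [0.54627247 0.24942177 0.15092881] [0.37095039 1.23883037 4.08853173]
65.2917
```

Seated at exactly the expected height. Release, withdraw, verify.

```bash
python3 - <<'E'
from h import *
p=ctrl.current_tool_pos()
ctrl.sleep(.2); ctrl.command_gripper(.45); ctrl.move_l([p[0],p[1],.22],.1); ctrl.move_l([p[0],p[1],.40],.25)
ctrl.goto([.36,.0,.45],down(45)); ctrl.sleep(.5)
b=snap('top','t5'); s=snap('scene','s5'); print(ctrl.current_t())
cv2.imwrite('pics/f.png',np.hstack([cv2.resize(b[155:275,120:220],(400,480),interpolation=cv2.INTER_CUBIC),cv2.resize(s[100:220,95:195],(400,480),interpolation=cv2.INTER_CUBIC)]))
E
```

```text
69.5833
```

View pics/f.png

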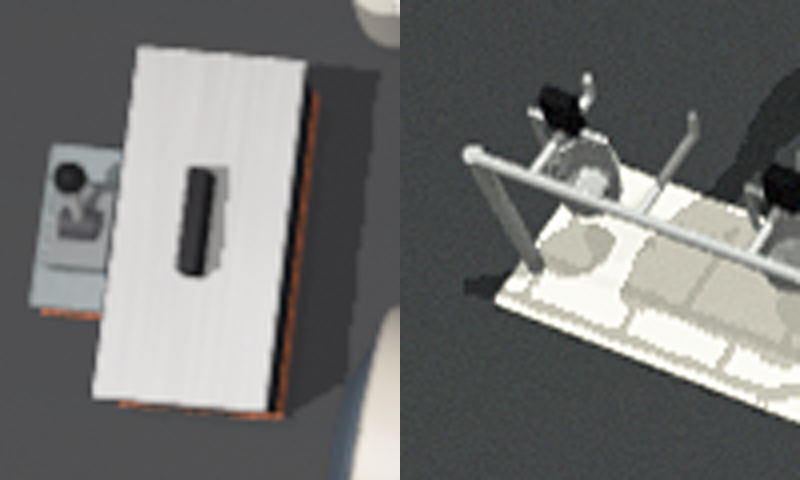

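The lid is home (corners match the original picture), the toggle is over at (68,178), and both cups hang on hooks 3 and 1.

```bash
python3 -c "
from bench import ctrl
print(ctrl.sign_off())"
```

```text
the job is handed in; nothing more can be done
None
```

I handed the job in at about 70 s: the toggle is fully off, both cups found in the bath hang on hooks 1 and 3, and the lid is home; the sign-off returned no verdict.

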